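# Release the welded tube from the red toggle clamp

## Task

On the welding bench, flip the handle of the red-handled toggle clamp over centre, away from the robot, so that the clamp stays fully open. Then lift out the steel tube it held and set it down gently, not dropped, in the yellow tray, lying flat with its weld bead still facing up and let go.

Things in the scene. Friction and masses are not known exactly. Their poses are not given: they have to be found in the camera images.
- red_fixture: Plate 220 x 90 x 12 mm (x, y, z), fixed, with the red-handled clamp (the same-sized blue-handled one is not in the job). Origin: centre of its underside; z up, x to the clamp's end, away from the robot within 20 deg. Clamp pivot (axis y): x 70, z 58. At the tube: end stop x -101 to -93, top z 34; brass pins d 10, top z 26, at x -80 and 10, y -27.5. Open, the arm is upright, top z 133, x over 48.
- red_toggle (a joint): Red handle's angle, rad: 0 shut, 1 fully open (stop). Shut, it stands up from the pivot, leaning 0.15 to fixture -x: bar 10 mm thick, then from 32 mm out a red grip 20 mm thick, its top 97 mm from the pivot (x 56, z 153). Push the grip to +x to open (about 5 N); a spring drives it from 0.5 to the nearer stop. Shut, the arm lies along -x to x -6, top z 68, its foot on the tube at x 0.
- tube: Steel rectangular tube with a dark weld bead across its top (22 mm to -x of its middle), 110 x 40 x 30 mm (x, y, z), wall 3 mm, ends open, about 0.34 kg. Origin: centre of its underside; x along its length, z up. It starts on the red fixture's plate (12 mm up), axes along the fixture's, centre at about fixture x -35, y 0. Can be gripped at its middle, across its 40 mm width.
- tray: Yellow open tray, 182 x 142 x 20 mm outside (x, y, z), walls and floor 5 mm thick, fixed to the bench. Origin: centre of its underside, on the bench; x along its long side, z up. The inner floor is 5 mm above the bench.
There are look-alikes about, which are no part of the job. Leave any brown or turquoise look-alike of the tube alone.

How it is judged (in metres and radians):
On the way, in this order (a step that is already met when the one before it is completed fails the run):
1. the red clamp is flipped open and stays open (value of joint red_toggle above 0.85 rad), for 0.2 s.
2. the tube is lifted off the fixture (z of tube in the frame of red_fixture above 0.03 m), for 0.1 s.
At the end, for the whole second after the job is handed in: The red clamp's handle is open (joint above 0.85 rad), and the tube lies at rest in the yellow tray: its centre within 60 mm of the tray's centre along each tray axis, its underside on the tray floor (less than 5 mm above it), bead side up within 10 degrees (value of joint red_toggle above 0.85 rad and x of tube in the frame of tray between -0.06 and 0.06 m and y of tube in the frame of tray between -0.06 and 0.06 m and z of tube in the frame of tray below 0.01 m and angle between tube's own z axis and vertical below 0.17 rad and linear speed of tube below 0.02 m/s); the robot touches nothing.
It fails at once if the tube is forced up out of the clamp before the handle has been flipped (value of joint red_toggle below 0.5 rad and z of tube in the frame of red_fixture above 0.025 m).
It fails at once if the tube is dropped (falls freely at more than 0.7 m/s) (contact force between tube and the fingers below 0.05 N and linear speed of tube above 0.7 m/s).
It also fails if it takes over 54 s, if anything falls off the work surface, if the arm or the gripper's body presses on something with over 40 N, if the wrist force passes 120 N, or if a joint passes its speed limit or range.

## Robot

A 6-joint arm with a two-finger parallel gripper is mounted at the origin on the work surface. World frame = base frame: x ahead of the robot, y to its left, z up, the work surface at z = 0. Lengths are in mm, angles in rad, forces in N, time in s.
With the tool pointing down it reaches from about 325 to 750 mm from the base axis. Payload 7.6 kg.
Tool frame: the origin (TCP) lies between the finger pads; the fingertips stand 8 mm ahead of it and the grasp point (between the pads) lies 11 mm behind it (tcp_to_tips is the distance from the TCP to the fingertips, in mm); z points along the fingers, y is the direction in which the jaws open and shut (so a half turn about z gives the same grasp; the last joint's range is limited). The gripper opens to 85 mm and grips with 20 to 120 N. Pads are 22 mm wide; open, the fingers measure 114 mm over their backs; the gripper's body (76 mm by 85 mm) begins 54 mm behind the grasp point. The pads swing forward as they close: fully open they stand 13 mm farther back than shut.
Start: joints at [-1.226, 0.052, 1.401, -0, 1.689, -0.07], TCP at [211.604, -480.488, 239.323] pointing down, gripper open.
Joint ranges: [-2.9, 2.9], [-0.91, 2.17], [0.12, 2.37], [-1.06, 4.2], [0.26, 2.73], [-2.93, 2.93]. Speed limits (rad/s): [2.57, 2.57, 3.01, 3.14, 3.14, 3.14].

## Interface

Orientations are given as a rotation vector (axis times angle).
In Python, from bench import * gives the robot as it stands.
- The arm moves only by the tool play_rows, never from a script. Its argument "steps" is a list of rows, each an object with "travel": the shift along the world's x, y, z in mm, a list of three; "roll": the turn about the world's z in rad. A call has 1 to 12 rows; each row is the pose to reach, as a shift and turn from the pose commanded when the call began; what a row does not reach only later rows make up. A row lasts 1/8 s, in which the tool goes at most 62.5 mm and 10.7 degrees, less where a joint would pass 70% of its speed; a pose out of reach is approached as far as the arm can. A call with a gripper value outside its range is refused whole. "hand" is the closure, from 0 (fully open) to 1 (shut), set as the call begins (left out, the last holds). The fingers move at their own pace and stop on an object; the grip force is fixed at half the most. Time passes only in rows, so rows that repeat a pose let the fingers close. It gives the time, the measured TCP pose, the force and the opening at its end, in the units of the state.
- sense(): the state, without advancing time (a new reading comes with each control period).
- snapshot(name): name is "scene" or "top" or "wrist"; returns a dict with "frame" (480x640x3 uint8, red, green, blue), "mtx" (3x3 intrinsics, pixels), "position" and "orientation" of the camera in the world; the wrist camera has in their place "mount" (4x4, takes a point from camera to tool coordinates, whose origin is the TCP and whose axes are the flange's). Camera axes: x right, y down, z forward; pixel columns grow to the right and rows downward; lengths in mm; the calibration is good to about 2 mm. A picture is of the moment at which its call begins: read the wrist's pose just before it. There is no depth.
- close_job(): hands the job in, once; it reports no verdict.
The state is a dict: "time": time; "joint_positions": joint angles; "qvel": joint speeds; "joint_torque": joint torques, N m; "tool_pos": TCP position; "ee_rot": TCP orientation; "force": force on the tool from outside, world axes, zero at the start; "wrist_torque": the same for the moment, N m; "gripper_width": opening from 0.0 (shut) to 1.0 (fully open).
Only numpy, scipy, OpenCV 4.12 (cv2) and the standard library are available. Lean on these libraries where they do the work, as an engineer would, in place of code of your own. Each camera call takes 0.05 s, during which the arm holds its last target.

## Working session

There is one attempt and no reset: what is moved stays moved. The work goes in short steps, Python scripts to look and compute and a tool call to move; the robot and the scene stay as the last step left them, time stands still between calls to the robot, and variables do not carry over. Pictures are saved under pics/ and viewed, and the job is handed in when it is done.

Besides the shell and the picture viewer there is one more tool, called after ">>>" as name(argument=value, ...), one argument or row to a line, values as JSON. play_rows: Moves the arm, as the interface text tells. Its arguments: {"type":"object","properties":{"steps":{"type":"array"},"hand":{"type":"number"}},"required":["steps"]}

```bash
mkdir -p pics; ls; python3 - <<'E'
from bench import *
import cv2,numpy as np
s=sense();print(s)
for n in("scene","top"):
    d=snapshot(n);cv2.imwrite(f"pics/{n}0.png",d["frame"][:,:,::-1]);print(n,d["mtx"],d["position"],d["orientation"])
E
```

```text
pics
{'time': 0.0, 'joint_positions': array([-1.22631197e+00,  5.28338896e-02,  1.40172342e+00,  2.57158292e-05,
        1.68861667e+00, -7.03301343e-02]), 'qvel': array([-3.26732663e-04, -4.50655249e-04,  3.16960938e-04, -4.25820507e-05,
        1.75008451e-03, -6.94755355e-05]), 'joint_torque': array([ 5.00563219e-04, -3.81667972e+01, -3.60183191e+01, -8.13256474e-05,
        6.18578953e-03,  1.88840926e-05]), 'tool_pos': array([ 211.4998219 , -480.19465217,  238.47458734]), 'ee_rot': array([-3.07272507e+00, -6.46608774e-01,  2.99534790e-04]), 'force': array([-0.29476985, -0.14027923, -0.54772173]), 'wrist_torque': array([ 0.05025179,  0.04861147, -0.00322926]), 'gripper_width': 0.9980228705237908}
scene [[471.4755061    0.         313.33310213]
 [  0.         471.4755061  241.5854641 ]
 [  0.           0.           1.        ]] [1226.95677704 -196.72160984  600.66928505] [-1.80713809 -1.36733569  0.69167395]
top [[453.50915344   0.         312.39430596]
 [  0.         453.50915344 244.94454847]
 [  0.           0.           1.        ]] [392.6680319   12.17973303 927.03700389] [-2.12203173  2.17135822 -0.1576509 ]
```

View pics/scene0.png

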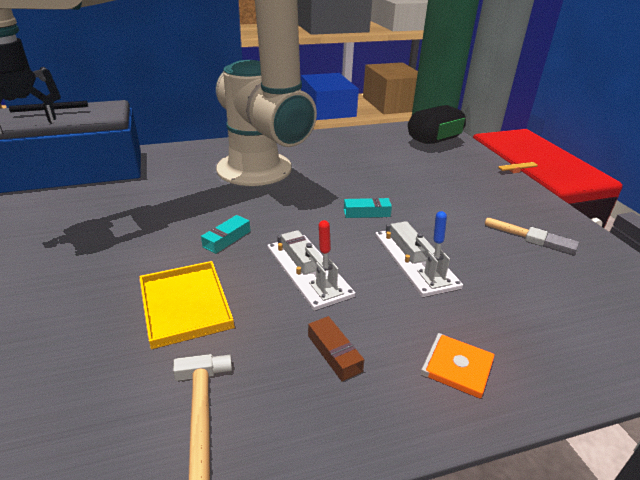

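View pics/top0.png

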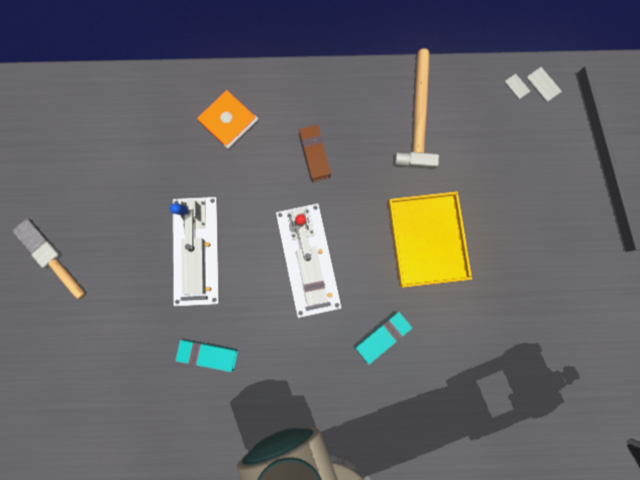

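The top view shows the red-handled fixture at about (308,260), with a grey tube and dark bead at (314,287). The yellow tray is at (430,240). These could be mistaken for the target:
- blue fixture with its own grey tube, (195,250)
- turquoise blocks, (207,356) and (384,338)
- brown block, (315,153)

I choose the grey tube under the red handle.

```bash
cat > h.py <<'E'
import numpy as np,cv2
from scipy.spatial.transform import Rotation as R
def cam(d): return np.array(d["position"]),R.from_rotvec(d["orientation"]).as_matrix(),np.array(d["mtx"])
def ray(c,px,z):
    p,r,K=c; px=np.atleast_2d(px).astype(float)
    v=(r@np.linalg.inv(K)@np.c_[px,np.ones(len(px))].T).T
    return p+v*((z-p[2])/v[:,2])[:,None]
def proj(c,X):
    p,r,K=c; q=(K@(r.T@(np.atleast_2d(X)-p).T)).T; return q[:,:2]/q[:,2:]
def dirs(c,px):
    p,r,K=c; v=r@np.linalg.inv(K)@np.array([px[0],px[1],1.]); return p,v/np.linalg.norm(v)
def tri(c1,a,c2,b):
    p,u=dirs(c1,a);q,v=dirs(c2,b)
    t=np.linalg.lstsq(np.c_[u,-v],q-p,rcond=None)[0]
    A=p+t[0]*u;B=q+t[1]*v; return (A+B)/2,np.linalg.norm(A-B)
def big(m):
    cs,_=cv2.findContours(m.astype(np.uint8),cv2.RETR_EXTERNAL,cv2.CHAIN_APPROX_NONE)
    return max(cs,key=cv2.contourArea)
E
python3 - <<'E'
from bench import *
from h import *
d=snapshot("top");c=cam(d);f=d["frame"];hsv=cv2.cvtColor(f,cv2.COLOR_RGB2HSV)
def rect(ct,z):
    w=ray(c,ct[:,0],z)[:,:2].astype(np.float32);return cv2.minAreaRect(w),cv2.boxPoints(cv2.minAreaRect(w)).round(0).tolist()
ty=(hsv[...,0]>20)&(hsv[...,0]<33)&(hsv[...,1]>180)&(hsv[...,2]>120)
ty[:,:380]=0;ty[:180]=0
print("tray z20",rect(big(ty),20))
m=(hsv[...,1]<40)&(hsv[...,2]>170); m[:, :265]=0;m[:,350:]=0;m[:190]=0;m[330:]=0
m=cv2.morphologyEx(m.astype(np.uint8),cv2.MORPH_CLOSE,np.ones((5,5)))
print("plate z12",rect(big(m),12))
rd=(hsv[...,1]>150)&(hsv[...,2]>90)&((hsv[...,0]<6)|(hsv[...,0]>174)); 
r2=rd.copy();r2[:190]=0;r2[260:]=0;r2[:,:270]=0;r2[:,340:]=0
ct=big(r2);print("red top px",cv2.minEnclosingCircle(ct),ray(c,[cv2.minEnclosingCircle(ct)[0]],150))
d2=snapshot("scene");c2=cam(d2);
cv2.imwrite("pics/cropt.png",cv2.resize(f[195:325,260:350],None,fx=4.5,fy=4.5,interpolation=2)[:,:,::-1])
cv2.imwrite("pics/crops.png",cv2.resize(d2["frame"][210:320,255:365],None,fx=5,fy=5,interpolation=2)[:,:,::-1])
E
```

```text
tray z20 (((532.9279174804688, -227.54397583007812), (180.9543914794922, 143.02252197265625), 5.085428714752197), [[436.0, -164.0], [449.0, -307.0], [629.0, -291.0], [617.0, -148.0]])
plate z12 (((497.43658447265625, 19.56637954711914), (220.55540466308594, 90.26648712158203), 10.826861381530762), [[381.0, 43.0], [398.0, -45.0], [614.0, -4.0], [597.0, 85.0]])
red top px ((300.1000061035156, 219.10000610351562), 5.0220537185668945) [[552.24079466  30.06879251 150.        ]]
```

View pics/cropt.png

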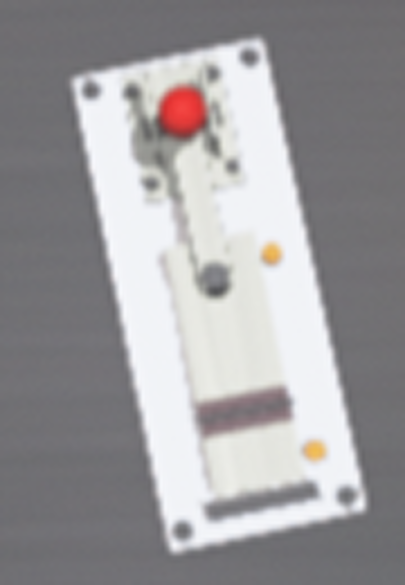

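View pics/crops.png

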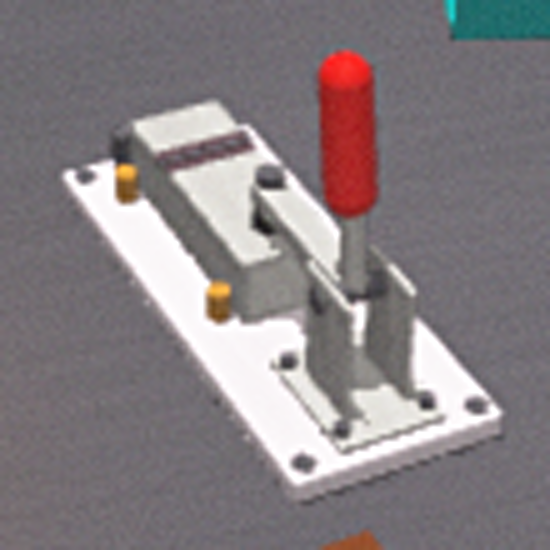

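```bash
python3 - <<'E'
from bench import *
import bench
from h import *
s=sense();M=R.from_rotvec(s["ee_rot"]).as_matrix();print(M.round(3))
print([n for n in dir(bench) if 'tip' in n.lower()], s["tool_pos"])
th=np.radians(10.83)
want=th+np.pi/2; cur=np.arctan2(M[1,1],M[0,1]); r=(want-cur+np.pi/2)%np.pi-np.pi/2;print("roll",r)
for x in(-57,-35,15,90):
    p=np.array([497.4+np.cos(th)*x,19.6+np.sin(th)*x]);print(x,p,p-s["tool_pos"][:2])
E
```

```text
[[ 0.915  0.403 -0.   ]
 [ 0.403 -0.915  0.001]
 [ 0.    -0.001 -1.   ]]
['tcp_to_tips'] [ 211.51727077 -480.31575539  238.79088366]
roll -0.22574712997807467
-57 [441.4152268    8.88995004] [229.89795603 489.20570543]
-35 [463.02338488  13.02365354] [251.50611411 493.33940892]
15 [512.13283505  22.4184342 ] [300.61556428 502.73418959]
90 [585.79701031  36.5106052 ] [374.27973954 516.82636058]
```

>>> play_rows(
  steps=[
    {"travel": [27, 46, 0], "roll": -0.03},
    {"travel": [54, 91, 0], "roll": -0.06},
    {"travel": [81, 137, 0], "roll": -0.1},
    {"travel": [109, 183, 0], "roll": -0.13},
    {"travel": [137, 229, 0], "roll": -0.16},
    {"travel": [164, 275, 0], "roll": -0.19},
    {"travel": [191, 320, 0], "roll": -0.226},
    {"travel": [218, 366, 0], "roll": -0.226},
    {"travel": [245, 412, 0], "roll": -0.226},
    {"travel": [273, 458, 0], "roll": -0.226},
    {"travel": [300, 503, 0], "roll": -0.226},
    {"travel": [300, 503, 0], "roll": -0.226},
  ],
  hand=1,
)

```text
time: 1.7
tool_pos: [512.2, 25.2, 238.4]
ee_rot: [-3.126, -0.303, 0.002]
force: [-0.2, -0.0, 0.3]
gripper_width: -0.001
```

```bash
python3 - <<'E'
from bench import *
import bench
print(bench.tcp_to_tips); s=sense();print(s["tool_pos"],s["joint_positions"])
import cv2
d=snapshot("scene");cv2.imwrite("pics/s1.png",d["frame"][:,:,::-1])
E
```

```text
8.0
[512.19366121  25.17068024 238.44634522] [-2.31069756e-02  1.90708333e-02  1.43639010e+00  3.62938215e-04
  1.68765099e+00  1.35454158e+00]
```

View pics/s1.png

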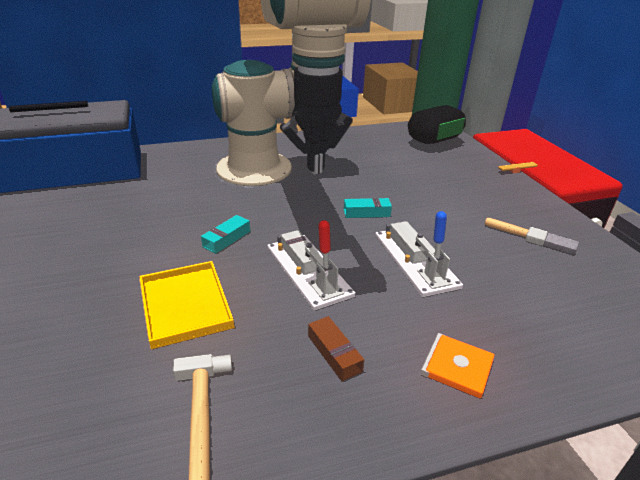

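The gripper is closed and hanging above the fixture, with its tips at about (318,172). The red handle at (324,237) is untouched.

```bash
python3 - <<'E'
from bench import *
from h import *
d=snapshot("scene");c=cam(d);p=sense()["tool_pos"];print(p)
for z in(0,8,13,21):print(z,proj(c,p-[0,0,z]))
cv2.imwrite("pics/s1c.png",cv2.resize(d["frame"][130:190,285:355],None,fx=8,fy=8,interpolation=0)[:,:,::-1])
E
```

```text
[511.40738679  22.56487686 238.89154   ]
0 [[313.92879877 167.27557421]]
8 [[313.83180447 171.43801232]]
13 [[313.77172528 174.01626627]]
21 [[313.67645369 178.10477583]]
```

View pics/s1c.png

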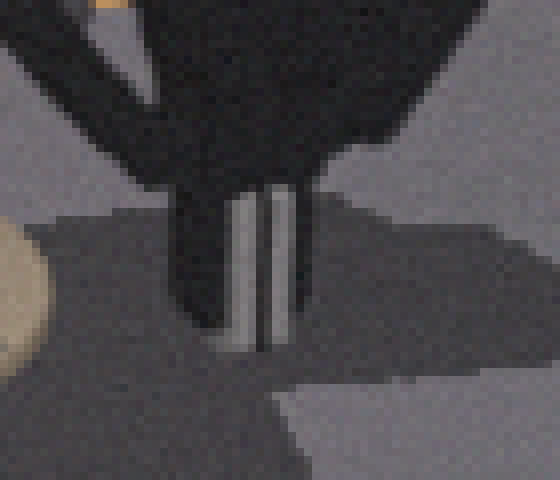

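>>> play_rows(
  steps=[
    {"travel": [0, 0, -31], "roll": 0},
    {"travel": [0, 0, -62], "roll": 0},
    {"travel": [0, 0, -93], "roll": 0},
    {"travel": [0, 0, -93], "roll": 0},
    {"travel": [11, 2, -93], "roll": 0},
    {"travel": [22, 4, -93], "roll": 0},
    {"travel": [32, 6, -93], "roll": 0},
    {"travel": [42, 8, -93], "roll": 0},
    {"travel": [53, 10, -93], "roll": 0},
    {"travel": [64, 12, -93], "roll": 0},
    {"travel": [75, 14, -93], "roll": 0},
    {"travel": [80, 15, -93], "roll": 0},
  ],
)

```text
time: 3.3
tool_pos: [592.5, 37.7, 146.2]
ee_rot: [3.128, 0.296, 0.001]
force: [0.1, 0.6, 0.4]
gripper_width: 0.002
```

```bash
python3 - <<'E'
from bench import *
import cv2
d=snapshot("scene");cv2.imwrite("pics/s2.png",d["frame"][:,:,::-1])
E
```

```text
(no output)
```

View pics/s2.png

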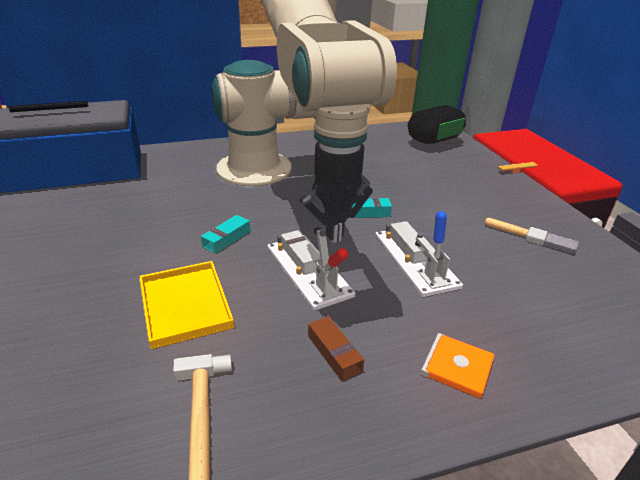

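The handle now leans away at (338,258) and the arm stands upright, so the clamp is open. I'll retreat above the tube.

>>> play_rows(
  steps=[
    {"travel": [0, 0, 40], "roll": 0},
    {"travel": [0, 0, 70], "roll": 0},
    {"travel": [-43, -8, 70], "roll": 0},
    {"travel": [-86, -16, 70], "roll": 0},
    {"travel": [-128.6, -24.5, 70], "roll": 0},
    {"travel": [-128.6, -24.5, 70], "roll": 0},
    {"travel": [-128.6, -24.5, 70], "roll": 0},
    {"travel": [-128.6, -24.5, 70], "roll": 0},
  ],
  hand=0,
)

```text
time: 4.35
tool_pos: [463.7, 13.1, 216.4]
ee_rot: [3.127, 0.296, 0.0]
force: [-0.1, -0.3, 0.2]
gripper_width: 1.003
```

```bash
python3 - <<'E'
from bench import *
from h import *
s=sense();d=snapshot("wrist");cv2.imwrite("pics/w3.png",d["frame"][:,:,::-1]);print(s["tool_pos"],s["ee_rot"],d["mount"],d["mtx"])
T=np.array(d["mount"]);M=R.from_rotvec(s["ee_rot"]).as_matrix()
c=(s["tool_pos"]+M@T[:3,3],M@T[:3,:3],np.array(d["mtx"]))
np.savez("w3.npz",p=c[0],r=c[1],K=c[2])
th=np.radians(10.83);ex=np.array([np.cos(th),np.sin(th),0]);ey=np.array([-ex[1],ex[0],0]);o=np.array([497.4,19.6,0])
for q in [(-90,-20,42),(-90,20,42),(20,20,42),(20,-20,42),(-57,0,42),(-80,-27.5,26),(10,-27.5,26)]:
    print(q,proj(c,o+ex*q[0]+ey*q[1]+[0,0,q[2]]).round())
d=snapshot("scene");cv2.imwrite("pics/s3.png",d["frame"][200:320,230:390][:,:,::-1])
E
```

```text
[463.746845    13.11617416 216.39886253] [3.12749342e+00 2.96396054e-01 4.41573155e-04] [[ 1.24035870e-04 -9.44930434e-01 -3.27271232e-01  8.38068950e+01]
 [ 9.99999423e-01 -2.32132255e-04  1.04923561e-03 -8.73595227e-01]
 [-1.06742487e-03 -3.27271173e-01  9.44929860e-01 -1.34370461e+02]
 [ 0.00000000e+00  0.00000000e+00  0.00000000e+00  1.00000000e+00]] [[364.09574421   0.         315.953593  ]
 [  0.         364.09574421 241.58335143]
 [  0.           0.           1.        ]]
(-90, -20, 42) [[338. 275.]]
(-90, 20, 42) [[295. 275.]]
(20, 20, 42) [[292. 153.]]
(20, -20, 42) [[341. 153.]]
(-57, 0, 42) [[316. 241.]]
(-80, -27.5, 26) [[345. 258.]]
(10, -27.5, 26) [[348. 163.]]
```

View pics/w3.png

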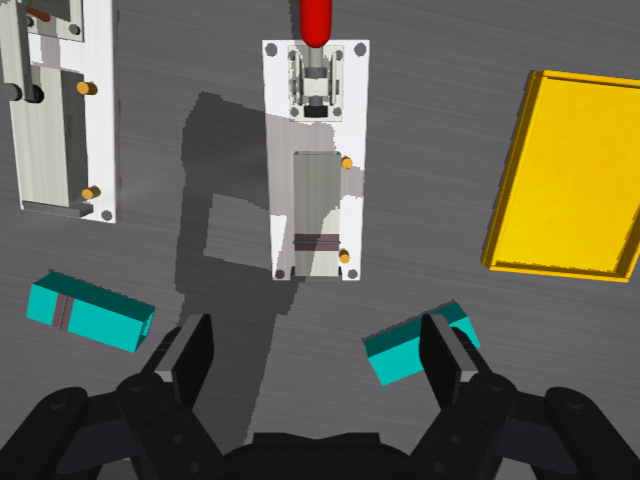

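View pics/s3.png

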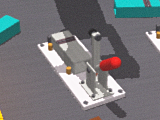

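In the wrist view the tube spans (294–340, 152–276), the bead is at row 242 and the pins are at (347,163) and (344,258). All of these match my predicted pixels to 1–2 px. The clamp arm is upright and clear, so I'll descend.

>>> play_rows(
  steps=[
    {"travel": [0, 0, -50], "roll": 0},
    {"travel": [0, 0, -100], "roll": 0},
    {"travel": [0, 0, -140], "roll": 0},
    {"travel": [0, 0, -165], "roll": 0},
    {"travel": [0, 0, -180], "roll": 0},
    {"travel": [0, 0, -190], "roll": 0},
    {"travel": [0, 0, -195], "roll": 0},
    {"travel": [0, 0, -195], "roll": 0},
    {"travel": [0, 0, -195], "roll": 0},
  ],
)

```text
time: 5.58
tool_pos: [463.5, 13.0, 22.1]
ee_rot: [3.127, 0.296, 0.002]
force: [0.0, -0.1, -0.8]
gripper_width: 1.001
```

>>> play_rows(
  steps=[
    {"travel": [0, 0, 0], "roll": 0},
    {"travel": [0, 0, 0], "roll": 0},
    {"travel": [0, 0, 0], "roll": 0},
    {"travel": [0, 0, 0], "roll": 0},
    {"travel": [0, 0, 0], "roll": 0},
    {"travel": [0, 0, 0], "roll": 0},
    {"travel": [0, 0, 0], "roll": 0},
    {"travel": [0, 0, 0], "roll": 0},
  ],
  hand=1,
)

```text
time: 6.58
tool_pos: [463.3, 12.9, 21.8]
ee_rot: [3.127, 0.296, 0.001]
force: [-0.5, -1.2, 5.7]
gripper_width: 0.46
```

>>> play_rows(
  steps=[
    {"travel": [0, 0, 4], "roll": 0},
    {"travel": [0, 0, 12], "roll": 0},
    {"travel": [0, 0, 25], "roll": 0},
    {"travel": [0, 0, 45], "roll": 0},
    {"travel": [0, 0, 70], "roll": 0},
    {"travel": [0, 0, 95], "roll": 0},
    {"travel": [0, 0, 115], "roll": 0},
    {"travel": [0, 0, 120], "roll": 0},
    {"travel": [0, 0, 120], "roll": 0},
    {"travel": [0, 0, 120], "roll": 0},
  ],
)

```text
time: 7.82
tool_pos: [462.4, 13.0, 140.3]
ee_rot: [-3.127, -0.296, 0.003]
force: [-0.3, -0.5, -3.7]
gripper_width: 0.455
```

```bash
python3 - <<'E'
from bench import *
from h import *
s=sense();print(s["tool_pos"],s["force"],s["wrist_torque"],s["gripper_width"],s["joint_positions"])
d=snapshot("wrist");cv2.imwrite("pics/w4.png",d["frame"][:,:,::-1])
d=snapshot("scene");cv2.imwrite("pics/s4.png",d["frame"][:,:,::-1])
E
```

```text
[462.43103943  13.04059046 140.26511145] [-0.33769462 -0.46998202 -3.65194922] [-0.02308923 -0.04036656  0.01790738] 0.45520602866801035 [-5.16051527e-02 -6.90418919e-02  1.72041754e+00 -8.67018822e-05
  1.49216060e+00  1.33040436e+00]
```

View pics/w4.png

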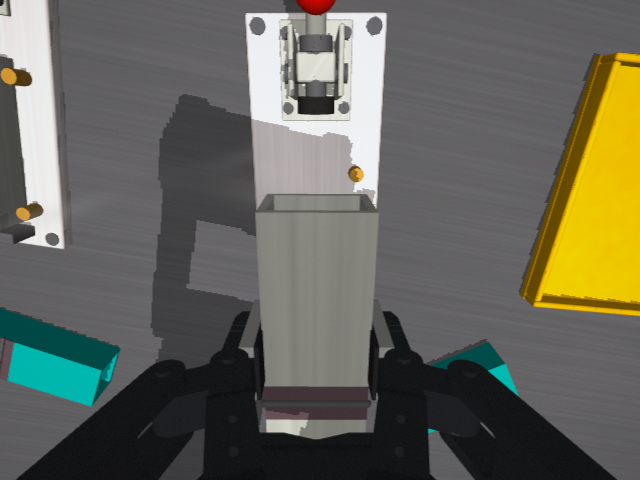

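View pics/s4.png

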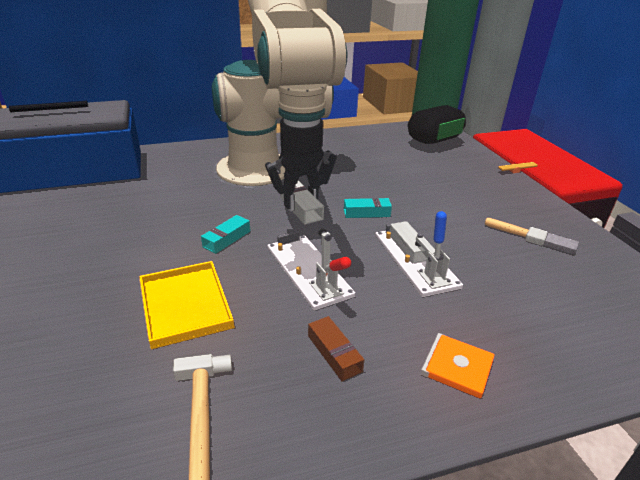

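The tube is level in the grip with its bead up, at (315,400) in the wrist view, and the fixture is empty. Next I'll carry it to the tray centre (533,-227.5), with the tray's yaw at 5.1°.

>>> play_rows(
  steps=[
    {"travel": [0, -15, 0], "roll": -0.01},
    {"travel": [0, -40, 0], "roll": -0.03},
    {"travel": [5, -70, 0], "roll": -0.05},
    {"travel": [15, -100, 0], "roll": -0.07},
    {"travel": [28, -135, 0], "roll": -0.1},
    {"travel": [42, -170, 0], "roll": -0.1},
    {"travel": [55, -205, 0], "roll": -0.1},
    {"travel": [65, -230, 0], "roll": -0.1},
    {"travel": [70, -240.5, 0], "roll": -0.1},
    {"travel": [70, -240.5, -20], "roll": -0.1},
    {"travel": [70, -240.5, -45], "roll": -0.1},
    {"travel": [70, -240.5, -60], "roll": -0.1},
  ],
)

```text
time: 9.43
tool_pos: [532.2, -227.0, 79.7]
ee_rot: [-3.137, -0.14, 0.003]
force: [0.4, 0.5, -4.2]
gripper_width: 0.455
```

>>> play_rows(
  steps=[
    {"travel": [0, 0, -20], "roll": 0},
    {"travel": [0, 0, -35], "roll": 0},
    {"travel": [0, 0, -45], "roll": 0},
    {"travel": [0, 0, -52], "roll": 0},
    {"travel": [0, 0, -57], "roll": 0},
    {"travel": [0, 0, -60], "roll": 0},
    {"travel": [0, 0, -62], "roll": 0},
    {"travel": [0, 0, -62], "roll": 0},
    {"travel": [0, 0, -62], "roll": 0},
  ],
)

```text
time: 10.55
tool_pos: [533.1, -227.5, 19.6]
ee_rot: [3.138, 0.139, 0.001]
force: [0.3, -0.7, -3.6]
gripper_width: 0.461
```

```bash
python3 - <<'E'
from bench import *
from h import *
s=sense();print(s["tool_pos"],s["ee_rot"],s["force"],s["wrist_torque"],s["gripper_width"])
d=snapshot("wrist");cv2.imwrite("pics/w5.png",d["frame"][:,:,::-1])
d=snapshot("scene");cv2.imwrite("pics/s5.png",cv2.resize(d["frame"][220:370,110:270],None,fx=4,fy=4)[:,:,::-1])
E
```

```text
[ 533.13091442 -227.54911567   19.56702686] [3.13818602e+00 1.39453384e-01 5.02259921e-04] [ 0.31709982 -0.7017822  -3.63490422] [-0.06607617 -0.00564701  0.01488873] 0.46075945014535646
```

View pics/w5.png

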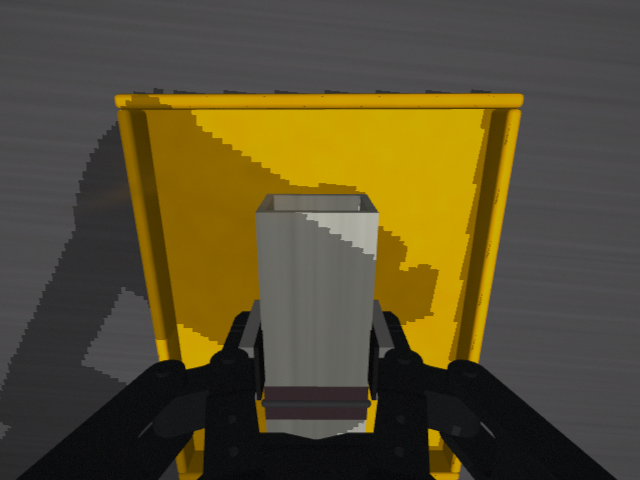

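View pics/s5.png

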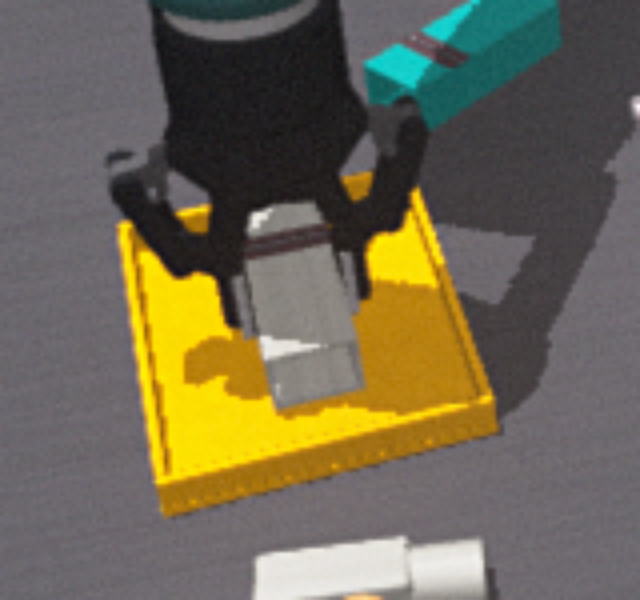

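The tube is centred in the tray, aligned and bead up, and still a few mm above the floor. I'll lower it slowly and watch the force.

>>> play_rows(
  steps=[
    {"travel": [0, 0, -1], "roll": 0},
    {"travel": [0, 0, -2], "roll": 0},
    {"travel": [0, 0, -3], "roll": 0},
    {"travel": [0, 0, -4], "roll": 0},
    {"travel": [0, 0, -4], "roll": 0},
    {"travel": [0, 0, -4], "roll": 0},
  ],
)

```text
time: 11.4
tool_pos: [533.0, -227.5, 15.3]
ee_rot: [3.138, 0.139, 0.0]
force: [0.9, -0.1, -4.4]
gripper_width: 0.459
```

>>> play_rows(
  steps=[
    {"travel": [0, 0, -0.5], "roll": 0},
    {"travel": [0, 0, -1], "roll": 0},
    {"travel": [0, 0, -1], "roll": 0},
    {"travel": [0, 0, -1], "roll": 0},
  ],
)

```text
time: 11.9
tool_pos: [533.1, -227.5, 14.8]
ee_rot: [3.138, 0.139, 0.0]
force: [-3.1, 1.5, 2.2]
gripper_width: 0.455
```

Contact: the vertical force went from -4.4 to +2.2 N. I'll release with a partial opening first.

>>> play_rows(
  steps=[
    {"travel": [0, 0, 0], "roll": 0},
    {"travel": [0, 0, 0], "roll": 0},
    {"travel": [0, 0, 0], "roll": 0},
    {"travel": [0, 0, 0], "roll": 0},
    {"travel": [0, 0, 5], "roll": 0},
    {"travel": [0, 0, 15], "roll": 0},
    {"travel": [0, 0, 35], "roll": 0},
    {"travel": [0, 0, 70], "roll": 0},
    {"travel": [0, 0, 110], "roll": 0},
    {"travel": [0, 0, 150], "roll": 0},
    {"travel": [0, 0, 180], "roll": 0},
    {"travel": [0, 0, 180], "roll": 0},
  ],
  hand=0.28,
)

```text
time: 13.4
tool_pos: [534.2, -228.1, 199.0]
ee_rot: [3.135, 0.139, 0.01]
force: [0.4, 0.1, 0.3]
gripper_width: 0.725
```

>>> play_rows(
  steps=[
    {"travel": [-30, 30, 0], "roll": 0},
    {"travel": [-60, 70, 0], "roll": 0},
    {"travel": [-80, 110, 10], "roll": 0},
    {"travel": [-100, 130, 20], "roll": 0},
    {"travel": [-100, 130, 20], "roll": 0},
    {"travel": [-100, 130, 20], "roll": 0},
  ],
)

```text
time: 14.15
tool_pos: [433.0, -97.8, 213.8]
ee_rot: [3.138, 0.139, -0.001]
force: [1.2, -0.9, -0.2]
gripper_width: 0.726
```

```bash
python3 - <<'E'
from bench import *
from h import *
s=sense();print(s["tool_pos"],s["force"],s["gripper_width"],s["time"])
d=snapshot("scene");cv2.imwrite("pics/s6.png",d["frame"][:,:,::-1]);c=cam(d)
d=snapshot("top");cv2.imwrite("pics/t6.png",d["frame"][:,:,::-1])
t=np.radians(5.08);ex=np.array([np.cos(t),np.sin(t),0]);ey=np.array([-ex[1],ex[0],0]);o=np.array([533,-227.5,0])
print(proj(c,[o+ex*x+ey*y+[0,0,z] for x,y,z in[(55,20,35),(55,-20,35),(55,-20,5),(-55,20,35),(-55,-20,35)]]).round())
E
```

```text
[432.99866815 -97.75764882 213.77831178] [ 1.19647645 -0.8680592  -0.23633682] 0.725550690381334 14.15
[[200. 306.]
 [177. 311.]
 [179. 324.]
 [189. 269.]
 [168. 273.]]
```

View pics/s6.png

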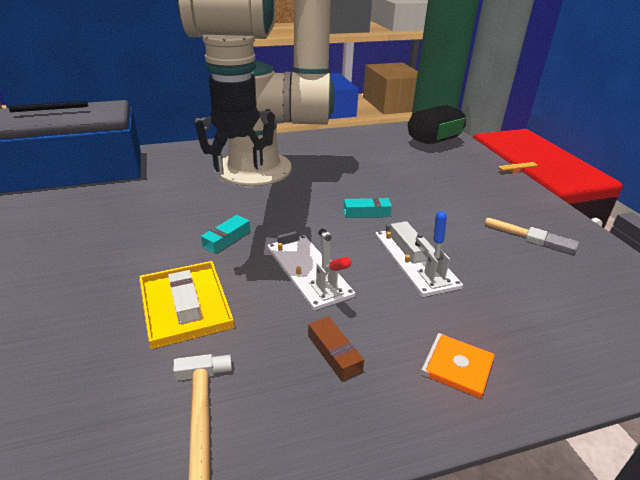

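View pics/t6.png

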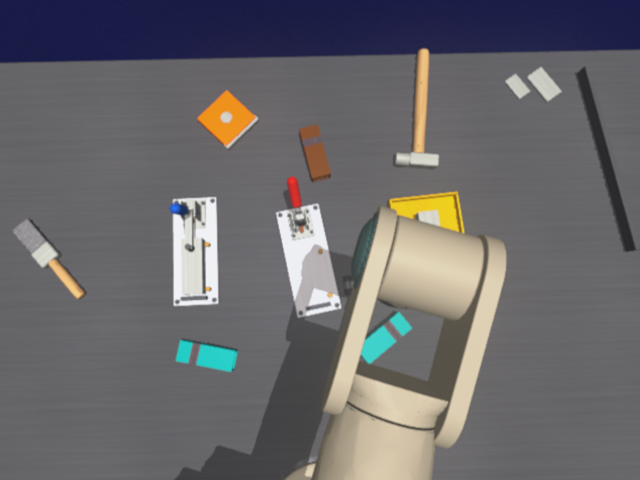

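In the scene view the tube lies flat in the tray at (185,297), bead up, and its corners match the predicted resting position. The red handle is fully over at (340,264), and the gripper is well clear. I'll hand the job in.

```bash
python3 -c "
from bench import *
print(close_job())"
```

```text
the job is handed in; nothing more can be done
None
```

I flipped the red clamp open, lifted out the tube and set it down in the yellow tray. I handed the job in at about 14 s of the 54 s allowed; no verdict is reported.

- **Clamp:** I pushed the red grip over centre with the closed fingers. It was still fully over in the last scene and top views.
- **Tube:** I gripped it at its middle; the measured opening of about 39 mm fits its 40 mm width. I lowered it in steps of 1 mm or less until the vertical force went from -4.4 to +2.2 N, then let go.
- **Last checks:** The scene view shows the tube flat in the middle of the tray with its bead up, matching where I expected it by eye. In the top view the arm partly hid the tray, so that picture could not confirm it.
- **Disagreement:** Early on, the fingertips appeared about 4 px (5–7 mm) to one side of where the scene camera predicted. The wrist view before the grasp matched to 1–2 px, so I went by that.

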